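# Offer up a test-fixture lid to its hinge

## Robot

A 6-joint arm with a two-finger parallel gripper is mounted at the origin on the work surface. World frame = base frame: x ahead of the robot, y to its left, z up, the work surface at z = 0. Lengths are in m, angles in degrees, forces in N, time in s.
With the tool pointing down it reaches from about 0.3 to 0.75 m from the base axis. Payload 8.5 kg.
Tool frame: the origin (TCP) lies between the finger pads; the fingertips stand 17 mm ahead of it and the grasp point (between the pads) lies 2 mm behind it; z points along the fingers, y is the direction in which the jaws open and shut (so a half turn about z gives the same grasp; the last joint's range is limited). The gripper opens to 85 mm and grips with 20 to 120 N. Pads are 22 mm wide; open, the fingers measure 114 mm over their backs; the gripper's body (76 mm by 85 mm) begins 54 mm behind the grasp point. The pads swing forward as they close: fully open they stand 13 mm farther back than shut.
Start: joints at [-86.878, 21.807, 74.336, -0, 83.858, -12.336], TCP at [0.147, -0.53, 0.248] pointing down, gripper open.
Joint ranges: [-178.18, 178.18], [-50.72, 133.34], [12.68, 142.11], [-81.47, 261.47], [9.98, 163.14], [-165.26, 165.26]. Speed limits (degrees/s): [136.94, 136.94, 180, 180, 180, 180].

## Interface

Orientations are given as a 3x3 rotation matrix whose columns are the frame's x, y, z axes.
In Python, from rig import readout, eyes, env gives the robot as it stands.
- The arm moves only by the tool arm_command, never from a script. Its argument "rows" is text: rows parted by semicolons, each of 7 numbers parted by spaces: the closure, from 0 (fully open) to 1 (shut), then the shift along the tool's x, y, z in mm, then the turn, a rotation vector about the tool's x, y, z in degrees. In form: grip dx dy dz rx ry rz; .... A call has 1 to 5 rows; each row shifts and turns the commanded pose from where the row before left it, along the tool's axes as they then stand; what a row does not reach is not made up. A row lasts 1/12 s, in which the tool goes at most 41.7 mm and 7.16 degrees, less where a joint would pass 70% of its speed; a pose out of reach is approached as far as the arm can. A call with a gripper value outside its range is refused whole. The fingers move at their own pace and stop on an object; "squeeze" is the grip in N (left out, the last holds). Time passes only in rows, so rows that do not move let the fingers close. It gives the time, the measured TCP pose, the force and the opening at its end, in the units of the state.
- readout.observe(): the state, without advancing time (a new reading comes with each control period).
- eyes.get_image(name): name is "scene" or "top" or "wrist"; returns the picture (480x640x3 uint8, red, green, blue); there is no depth.
- eyes.camera_model(name): a dict with "mtx" (3x3 intrinsics, pixels), "view" (4x4, takes a point from world to camera coordinates). Camera axes: x right, y up, looking along -z (the intrinsics and any distortion apply to the point x, -y, -z); pixel columns grow to the right and rows downward; lengths in m; the calibration is good to about 2 mm. The wrist camera is an equidistant fisheye: a pixel r from the principal point sees the ray r / f radians off the axis. A picture is of the moment at which its call begins: read the wrist's pose just before it. camera_model takes no time and is no camera call; for the wrist camera it gives the pose at the moment of the call.
- env.close_job(): hands the job in, once; it reports no verdict.
The state is a dict: "time_s": time; "q": joint angles; "qvel": joint speeds; "joint_efforts": joint torques, N m; "position": TCP position; "tool_rot": TCP orientation; "ft_force": force on the tool from outside, world axes, zero at the start; "wrist_torque": the same for the moment, N m; "grip_width": finger opening in m.
Only numpy, scipy, OpenCV 4.12 (cv2) and the standard library are available. Lean on these libraries where they do the work, as an engineer would, in place of code of your own. Each camera call takes 0.05 s, during which the arm holds its last target. There are 200 camera calls.

## Task

The lid of the board test fixture has to go back on its hinge. Draw the hinge pin sideways out of the fixture's two knuckles and lay it to rest in the pair of notches at the fixture's side, then pick up the loose lid, bring its single knuckle down between the two fixed ones, level over the board, so that all the holes line up for the pin. Finish while still holding the lid there, still and carried by the gripper alone, not leaning on the fixture, and leave the other things on the bench where they are.

Things in the scene. Friction and masses are not known exactly. Their poses are not given: they have to be found in the camera images.
- fixture: Test fixture, fixed: black base plate 190 (x, centred) x 195 (y -135 to +60) x 14 mm. Origin at bench level, under where the lid's origin belongs; z up. Hinge on its +x side, notched rest on its -y side. A green circuit board with parts up to 30 mm above the bench lies at x -70 to +30, y -38 to +38 mm.
- hinge_axis (a point): On the axis of the two fixed aluminium knuckles, midway: fixture (62, 0, 58) mm, axes as the fixture's. Knuckles: tubes 20 mm outside, 10 mm bores along y, at y -28 to -14 and +14 to +28 mm on 16 mm wide stems; the 28 mm gap between them is open from above down to 18 mm over the bench.
- notch (a point): Place for the middle of the parked pin's shaft: fixture (-10, -105, 50) mm, axes as the fixture's. Two aluminium cheeks, 44 mm wide in x, 8 mm thick, stand at y +20 and -20 mm from it, each with a notch 14 mm wide, open upward, floor 4 mm below and top 10 mm above this point. The pin lies across both along y, grip to -y.
- pin: Loose hinge pin, 45 g, at the start through both fixed knuckles, grip on the fixture's -y side; slides freely (1 mm slack all round), comes out towards -y after 60 to 72 mm. Origin on its axis where shaft meets grip. Steel shaft 8 mm thick, 72 mm long to +y; white flat grip 14 (x) x 30 (y) x 22 (z) mm, from the origin to -y, centred on the axis.
- pin_mid (a point): Middle of the pin's shaft, on its axis, 36 mm along +y from the pin's origin.
- pin_tip (a point): Tip of the pin's shaft, 72 mm along +y from the pin's origin.
- lid: Loose lid, 0.2 kg, flat on the bench: grey plate 99 (x -55 to +44) x 90 (y) x 6 mm, origin on its underside, z up. One aluminium knuckle (tube 20 mm outside, 20 mm long, 10 mm bore along y) on a tongue at the +x edge. Handle rib on top, 60 (x) x 12 (y) mm, up to 36 mm above the underside, centred at x -8 mm, near the centre of mass.
- lid_bore (a point): Centre of the lid knuckle's bore: lid (62, 0, 10) mm, axes as the lid's. With the holes in line it coincides with hinge_axis and the lid's axes are parallel to the fixture's (4 mm play on each side in the gap).
- lid_handle (a point): Middle of the top edge of the lid's handle rib: lid (-8, 0, 36) mm. Pinch it across the lid's y from above.
- loupe: Bystander: upright black loupe, 36 mm diameter, 42 mm tall; origin under its centre.
- spool: Bystander: white solder spool, 52 mm diameter, 44 mm tall; origin under its centre.
- screwdriver: Bystander: screwdriver lying on the bench, about 200 mm long; its x runs along it to the tip.
- tray: Bystander: black parts tray 90 x 140 x 30 mm; origin under its centre.
There are look-alikes about, which are no part of the job. Leave any green or pink look-alike of the lid alone. What is shaped like the pin but red is not meant.

How it is judged:
By the outcome, as a careful person would: the job done as asked, in the order asked, and still so for the second after the job is handed in, while the arm keeps its last pose, push and grip.
It also fails if it takes over 62 s, if anything falls off the work surface, if the arm or the gripper's body presses on something with over 40 N, if the wrist force passes 120 N, or if a joint passes its speed limit or range.

## Working session

There is one attempt and no reset: what is moved stays moved. The work goes in short steps, Python scripts to look and compute and a tool call to move; the robot and the scene stay as the last step left them, time stands still between calls to the robot, and variables do not carry over. Pictures are saved under pics/ and viewed, about 8 in all and at most 12, crops included, and the job is handed in when it is done.

Besides the shell and the picture viewer there is one more tool, called after "Request:" by a JSON object that holds its "op" and its "data", one argument or row to a line. arm_command: Moves the arm, as the interface text tells. Its arguments: {"type":"object","properties":{"rows":{"type":"string"},"squeeze":{"type":"number"}},"required":["rows"]}

```bash
ls; mkdir -p pics; python3 - <<'E'
from rig import readout, eyes, env
import cv2,numpy as np
print(readout.observe())
for n in ["scene","top"]:
    im=eyes.get_image(n); cv2.imwrite(f"pics/{n}0.png",im[:,:,::-1]); m=eyes.camera_model(n); print(n,{k:np.round(v,4).tolist() if not isinstance(v,str) else v for k,v in m.items()})
E
```

```text
pics
{'time_s': 0.0, 'q': array([-8.68761117e+01,  2.18422070e+01,  7.43854631e+01,  7.78034876e-04,
        8.38596584e+01, -1.23349296e+01]), 'qvel': array([-0.01831572, -0.03763143,  0.01454912, -0.06894466, -0.00617463,
       -0.06029463]), 'joint_efforts': array([-4.16932317e-04, -4.48461485e+01, -2.31277227e+01, -1.91734289e-04,
        4.87054145e-03,  5.86320454e-06]), 'position': array([ 0.14659355, -0.5298175 ,  0.24769619]), 'tool_rot': array([[ 9.63822687e-01,  2.66544224e-01, -6.95784614e-05],
       [ 2.66544018e-01, -9.63821544e-01,  1.52263952e-03],
       [ 3.38789549e-04, -1.48610024e-03, -9.99998838e-01]]), 'ft_force': array([ 0.96910197, -0.97181899,  0.23136069]), 'wrist_torque': array([ 0.04267388, -0.01985418,  0.01923354]), 'grip_width': 0.08527656091208771}
scene {'mtx': [[552.2926, 0.0, 324.5111], [0.0, 552.2926, 237.8846], [0.0, 0.0, 1.0]], 'view': [[-0.5526, 0.8333, -0.0129, 0.2796], [-0.621, -0.4014, 0.6733, 0.3274], [0.5559, 0.3801, 0.7393, -1.447], [0.0, 0.0, 0.0, 1.0]]}
top {'mtx': [[460.4778, 0.0, 318.7938], [0.0, 460.4778, 241.7849], [0.0, 0.0, 1.0]], 'view': [[0.0245, -0.9997, -0.005, 0.0194], [0.9898, 0.0235, 0.1402, -0.5586], [-0.1401, -0.0084, 0.9901, -1.0692], [0.0, 0.0, 0.0, 1.0]]}
```

View pics/scene0.png

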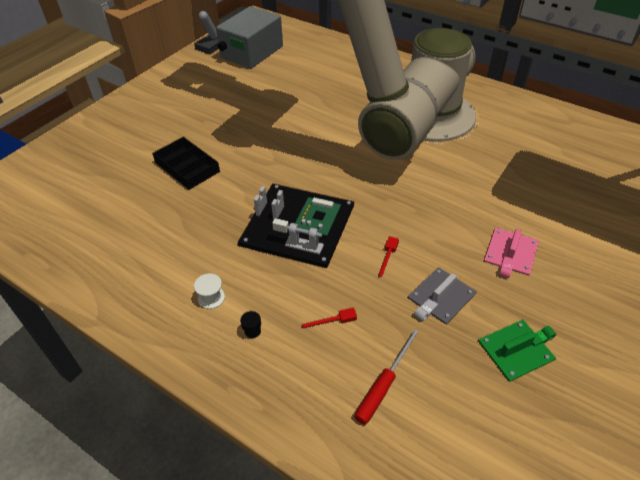

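View pics/top0.png

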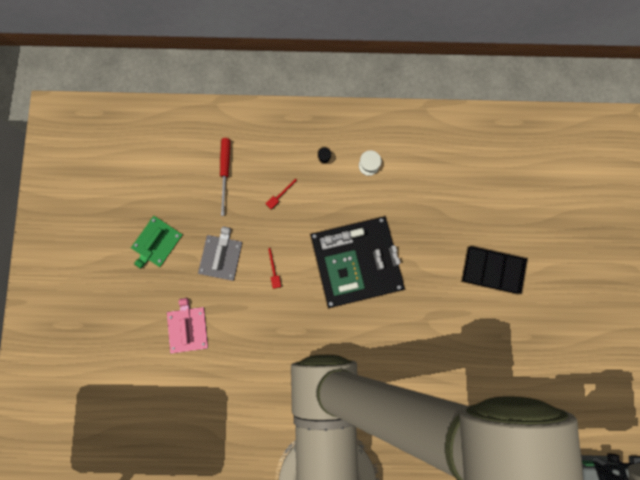

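Candidates in the top view. Lid: grey (221,256) is the one meant; green (156,241) and pink (187,330) are look-alikes. Pin: white grip in the fixture (357,233) is the one meant; the red ones at (275,268) and (282,195) are not. The loupe is at (324,155), the spool at (371,162), the screwdriver at (224,175) and the tray at (495,270). Next I'll measure coarse poses and take one close crop.

```bash
cat > h.py <<'E'
from rig import readout, eyes, env
import cv2,numpy as np
from scipy.spatial.transform import Rotation as R
def ray(m,name,uv):
    uv=np.atleast_2d(uv).astype(float);K=m["mtx"];x=(uv[:,0]-K[0,2])/K[0,0];y=(uv[:,1]-K[1,2])/K[1,1]
    if name=="wrist":
        r=np.hypot(x,y)+1e-12; d=np.c_[x/r*np.sin(r),-y/r*np.sin(r),-np.cos(r)]
    else: d=np.c_[x,-y,-np.ones(len(x))]
    V=m["view"];return -V[:3,:3].T@V[:3,3], d@V[:3,:3]
def plane(m,name,uv,z):
    c,d=ray(m,name,uv); return c+d*((z-c[2])/d[:,2])[:,None]
def proj(m,name,P):
    P=np.atleast_2d(P);V=m["view"];K=m["mtx"];p=P@V[:3,:3].T+V[:3,3];x,y,z=p[:,0],-p[:,1],-p[:,2]
    if name=="wrist":
        h=np.hypot(x,y)+1e-12;t=np.arctan2(h,z);x,y=x/h*t,y/h*t
    else: x,y=x/z,y/z
    return np.c_[K[0,0]*x+K[0,2],K[1,1]*y+K[1,2]]
def fit2d(L,W):  # rigid planar fit: W=R L+t
    L=np.asarray(L);W=np.asarray(W);a=L-L.mean(0);b=W-W.mean(0)
    th=np.arctan2((a[:,0]*b[:,1]-a[:,1]*b[:,0]).sum(),(a*b).sum());c,s=np.cos(th),np.sin(th);M=np.array([[c,-s],[s,c]])
    t=W.mean(0)-M@L.mean(0); return np.degrees(th),t,np.linalg.norm(L@M.T+t-W,axis=1)*1e3
E
python3 - <<'E'
from h import *
im=cv2.imread("pics/top0.png");m=eyes.camera_model("top");hsv=cv2.cvtColor(im,cv2.COLOR_BGR2HSV)
dark=(hsv[:,:,2]<60).astype(np.uint8);dark[:,:305]=0;dark[:,415:]=0;dark[:205]=0;dark[312:]=0
dark=cv2.morphologyEx(dark,cv2.MORPH_CLOSE,np.ones((25,25)))
c=max(cv2.findContours(dark,0,1)[0],key=cv2.contourArea);r=cv2.minAreaRect(c);b=cv2.boxPoints(r);print("plate",r);W=plane(m,"top",b,.014);print(W.round(4),np.linalg.norm(np.diff(W,axis=0),axis=1))
g=((hsv[:,:,1]<50)&(hsv[:,:,2]>50)).astype(np.uint8);g[:,:190]=0;g[:,250:]=0;g[:222]=0;g[290:]=0
g=cv2.morphologyEx(g,cv2.MORPH_OPEN,np.ones((17,17)))
c=max(cv2.findContours(g,0,1)[0],key=cv2.contourArea);r=cv2.minAreaRect(c);b=cv2.boxPoints(r);print("lid",r);W=plane(m,"top",b,.006);print(W.round(4),np.linalg.norm(np.diff(W,axis=0),axis=1))
for n,uv in dict(grip=(357,233),kn=(227,233),loupe=(324,155),spool=(371,162)).items():print(n,plane(m,"top",uv,.05).round(3))
a=cv2.resize(im[205:315,305:415],(440,440),interpolation=2);b=cv2.resize(im[215:295,185:265],(360,440),interpolation=2)
cv2.imwrite("pics/crop1.png",np.hstack([a,b]))
E
```

```text
plate ((357.2353210449219, 261.4411926269531), (75.18604278564453, 77.85393524169922), 75.96376037597656)
[[ 0.5794  0.0543  0.014 ]
 [ 0.6313 -0.1318  0.014 ]
 [ 0.4521 -0.1767  0.014 ]
 [ 0.4023  0.0055  0.014 ]] [0.19318722 0.1847197  0.18887939]
lid ((220.0, 257.0), (38.0, 36.0), 90.0)
[[0.5653 0.3237 0.006 ]
 [0.5674 0.2341 0.006 ]
 [0.4731 0.2295 0.006 ]
 [0.4709 0.318  0.006 ]] [0.08960623 0.09443939 0.08856749]
grip [[ 0.58  -0.058  0.05 ]]
kn [[0.572 0.253 0.05 ]]
loupe [[0.771 0.025 0.05 ]]
spool [[ 0.756 -0.09   0.05 ]]
```

View pics/crop1.png

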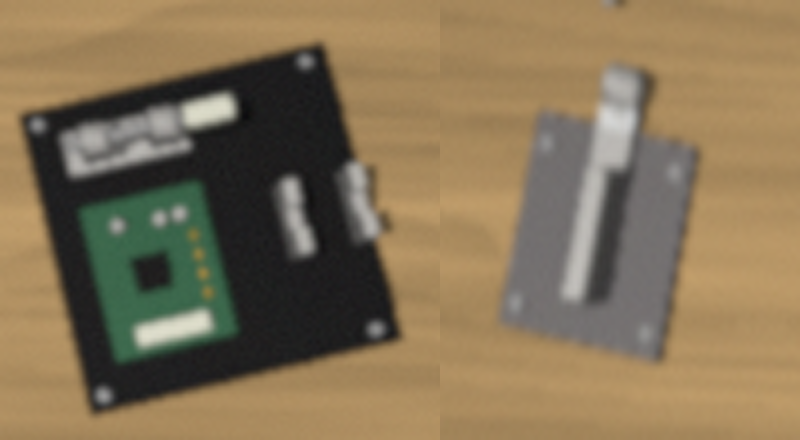

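The crop shows the fixture with the hinge and white pin grip at top centre and the notch cheeks on the right. The grey lid has its tongue pointing up. Both choices are confirmed. Next I'll plan the move to a wrist view over the fixture.

```bash
cat >> h.py <<'E'
def go(P,yaw,pitchroll=None):
    """print shift (mm, current tool axes) and turn to reach TCP P with tool down, tool-x at world yaw"""
    s=readout.observe();T=s["tool_rot"];c,n=np.cos(np.radians(yaw)),np.sin(np.radians(yaw))
    G=np.array([[c,n,0],[n,-c,0],[0,0,-1.]])
    print("t",s["time_s"],"pos",s["position"].round(4),"F",s["ft_force"].round(1),"w",round(s["grip_width"]*1e3,1))
    print("shift",(T.T@(np.array(P)-s["position"])*1e3).round(1),"turn",np.degrees(R.from_matrix(T.T@G).as_rotvec()).round(2),"shift after turn",(G.T@(np.array(P)-s["position"])*1e3).round(1))
E
python3 - <<'E'
from h import *
s=readout.observe();m=eyes.camera_model("wrist");V=m["view"];T=s["tool_rot"]
print(m["mtx"].round(1).tolist(),"cam in tool mm",(T.T@(-V[:3,:3].T@V[:3,3]-s["position"])*1e3).round(1),"look in tool",(T.T@-V[2,:3]).round(3),"camx in tool",(T.T@V[0,:3]).round(3))
go([.50,-.07,.32],105.5)
E
```

```text
[[371.6, 0.0, 326.1], [0.0, 371.6, 238.4], [0.0, 0.0, 1.0]] cam in tool mm [ 8.270e+01 -1.000e-01 -1.254e+02] look in tool [-0.322 -0.     0.947] camx in tool [0. 1. 0.]
t 0.1 pos [ 0.1466 -0.5299  0.2478] F [-0.3 -0.8 -0.5] w 85.4
shift [ 463.2 -349.1  -71.6] turn [-4.000e-02 -7.000e-02 -9.004e+01] shift after turn [348.7 463.5 -72.2]
```

Request:
{"op": "arm_command", "data": {
  "rows": "0 33 -25 0 0 0 0; 0 33 -25 0 0 0 0; 0 33 -25 0 0 0 0; 0 33 -25 0 0 0 0; 0 33 -25 0 0 0 0"
}}

```text
time_s: 0.52
position: [0.2729, -0.3638, 0.2481]
tool_rot: [[0.964, 0.266, -0.0], [0.266, -0.964, 0.001], [0.0, -0.001, -1.0]]
ft_force: [1.5, -1.2, -0.2]
grip_width: 0.0857
```

Request:
{"op": "arm_command", "data": {
  "rows": "0 33 -25 0 0 0 0; 0 33 -25 0 0 0 0; 0 33 -25 0 0 0 0; 0 33 -25 0 0 0 0; 0 33 -25 0 0 0 0"
}}

```text
time_s: 0.93
position: [0.3987, -0.1992, 0.2483]
tool_rot: [[0.964, 0.266, -0.0], [0.266, -0.964, 0.0], [-0.0, -0.0, -1.0]]
ft_force: [0.4, -0.8, -0.6]
grip_width: 0.0855
```

Request:
{"op": "arm_command", "data": {
  "rows": "0 33 -25 0 0 0 0; 0 33 -25 0 0 0 0; 0 33 -25 0 0 0 0; 0 33 -25 0 0 0 0; 0 0 0 0 0 0 -7"
}}

```text
time_s: 1.35
position: [0.5011, -0.0644, 0.2479]
tool_rot: [[0.924, 0.383, 0.001], [0.383, -0.924, 0.002], [0.001, -0.001, -1.0]]
ft_force: [-0.9, 0.8, -0.6]
grip_width: 0.0853
```

Request:
{"op": "arm_command", "data": {
  "rows": "0 0 0 0 0 0 -7; 0 0 0 0 0 0 -7; 0 0 0 0 0 0 -7; 0 0 0 0 0 0 -7; 0 0 0 0 0 0 -7"
}}

```text
time_s: 1.77
position: [0.4985, -0.0695, 0.248]
tool_rot: [[0.533, 0.846, -0.001], [0.846, -0.533, 0.0], [-0.0, -0.001, -1.0]]
ft_force: [-0.5, -0.1, -1.1]
grip_width: 0.0853
```

Request:
{"op": "arm_command", "data": {
  "rows": "0 0 0 0 0 0 -7; 0 0 0 0 0 0 -7; 0 0 0 0 0 0 -7; 0 0 0 0 0 0 -7; 0 0 0 0 0 0 -7"
}}

```text
time_s: 2.18
position: [0.4984, -0.0696, 0.248]
tool_rot: [[-0.049, 0.999, -0.001], [0.999, 0.049, 0.0], [0.0, -0.001, -1.0]]
ft_force: [-0.1, -0.4, -0.0]
grip_width: 0.0855
```

Request:
{"op": "arm_command", "data": {
  "rows": "0 0 0 0 0 0 -7; 0 0 0 0 0 0 -6; 0 0 0 0 0 0 0; 0 0 0 0 0 0 0"
}}

```text
time_s: 2.52
position: [0.4985, -0.0696, 0.2481]
tool_rot: [[-0.263, 0.965, -0.001], [0.965, 0.263, 0.0], [0.0, -0.0, -1.0]]
ft_force: [-0.3, 0.3, -0.4]
grip_width: 0.0852
```

```bash
python3 - <<'E'
from h import *
import pickle
m=eyes.camera_model("wrist");im=eyes.get_image("wrist")[:,:,::-1];cv2.imwrite("pics/w1.png",im);pickle.dump(m,open("w1.pkl","wb"))
go([.50,-.07,.25],105.5)
m2=eyes.camera_model("top")
E
```

```text
t 2.5667 pos [ 0.4985 -0.0696  0.2481] F [ 0.3  0.8 -0.7] w 85.4
shift [-0.8  1.3 -1.9] turn [-0.02 -0.02 -0.23] shift after turn [-0.8  1.3 -1.9]
```

View pics/w1.png

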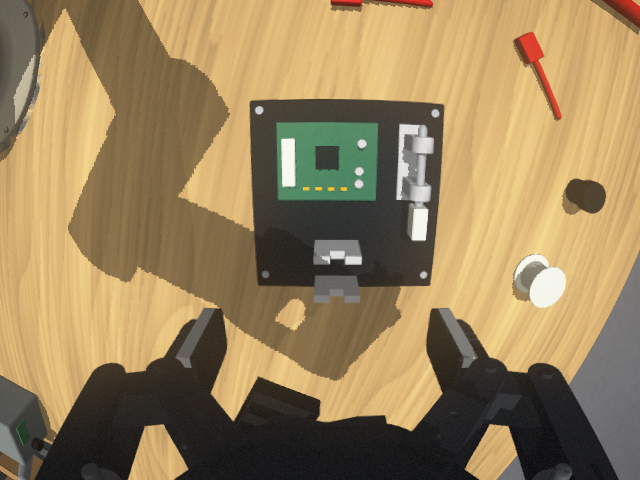

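The wrist view shows the fixture plate with corners near (250,101), (443,103), (430,285) and (258,286). The pin shaft runs through the knuckles at x≈420, the white grip is at (418,222), and the notch cheeks are at (338,250) and (336,288).

```bash
python3 - <<'E'
from h import *
import pickle
m=pickle.load(open("w1.pkl","rb"));im=cv2.imread("pics/w1.png");hsv=cv2.cvtColor(im,cv2.COLOR_BGR2HSV);V=hsv[:,:,2];S=hsv[:,:,1]
def rect(mask,z,box):
    k=np.zeros(mask.shape,np.uint8);x0,y0,x1,y1=box;k[y0:y1,x0:x1]=mask[y0:y1,x0:x1]
    c=max(cv2.findContours(k,0,1)[0],key=cv2.contourArea)[:,0];W=plane(m,"wrist",c,z)[:,:2]*1e3
    r=cv2.minAreaRect(cv2.convexHull(W.astype(np.float32)));return r,W
d=cv2.morphologyEx((V<75).astype(np.uint8),cv2.MORPH_OPEN,np.ones((5,5)));d=cv2.morphologyEx(d,cv2.MORPH_CLOSE,np.ones((9,9)))
k=np.zeros_like(d);k[92:292,240:452]=d[92:292,240:452]
c=max(cv2.findContours(k,0,1)[0],key=cv2.contourArea);h=cv2.convexHull(c)[:,0].astype(float)
W=plane(m,"wrist",h,.014)[:,:2]*1e3
r,_=rect(d,.014,(240,92,452,292));print("plate rect",r)
# line fits per side from full contour
P=plane(m,"wrist",c[:,0],.014)[:,:2]*1e3
th=np.radians(15.3);
L=(P-np.array(r[0]))@np.array([[np.cos(th),-np.sin(th)],[np.sin(th),np.cos(th)]])
for nm,ax,sg,half in [("+x",0,1,95),("-x",0,-1,95),("+y",1,1,97.5),("-y",1,-1,97.5)]:
    q=L[(np.abs(L[:,ax]*sg-half)<4)&(np.abs(L[:,1-ax])<80)];p=np.polyfit(q[:,1-ax],q[:,ax],1);rs=q[:,ax]-np.polyval(p,q[:,1-ax]);q=q[np.abs(rs)<1];p=np.polyfit(q[:,1-ax],q[:,ax],1)
    print(nm,"offset",p[1].round(2),"slope deg",np.degrees(np.arctan(p[0])).round(2),len(q))
w=((V>190)&(S<40)).astype(np.uint8);print("grip top z69",rect(w,.069,(400,203,432,245))[0])
g=((hsv[:,:,0]>45)&(hsv[:,:,0]<95)&(S>70)).astype(np.uint8);g=cv2.morphologyEx(g,cv2.MORPH_CLOSE,np.ones((15,15)))
for z in(.016,.02):print("board",z,rect(g,z,(265,110,390,210))[0])
cv2.imwrite("pics/crop2.png",np.hstack([cv2.resize(im[110:250,380:450],(300,600),interpolation=2),cv2.resize(im[230:310,300:375],(500,600),interpolation=2)]))
E
```

```text
plate rect ((516.0086059570312, -61.13958740234375), (186.60595703125, 193.1169891357422), 14.80810546875)Traceback (most recent call last):
  File "<stdin>", line 18, in <module>
    raise TypeError("expected non-empty vector for x")
TypeError: expected non-empty vector for x
```

```bash
cat > fit1.py <<'E'
from h import *
import pickle
m=pickle.load(open("w1.pkl","rb"));im=cv2.imread("pics/w1.png");hsv=cv2.cvtColor(im,cv2.COLOR_BGR2HSV);V=hsv[:,:,2];S=hsv[:,:,1]
def cont(mask,z,box):
    k=np.zeros(mask.shape,np.uint8);x0,y0,x1,y1=box;k[y0:y1,x0:x1]=mask[y0:y1,x0:x1]
    c=max(cv2.findContours(k,cv2.RETR_EXTERNAL,cv2.CHAIN_APPROX_NONE)[0],key=cv2.contourArea)[:,0];return plane(m,"wrist",c,z)[:,:2]*1e3
def rect(W): return cv2.minAreaRect(W.astype(np.float32))
d=cv2.morphologyEx((V<75).astype(np.uint8),cv2.MORPH_OPEN,np.ones((5,5)));d=cv2.morphologyEx(d,cv2.MORPH_CLOSE,np.ones((9,9)))
P=cont(d,.014,(240,92,452,292));r=rect(P);print("plate",r)
th=np.radians(r[2]);L=(P-np.array(r[0]))@np.array([[np.cos(th),-np.sin(th)],[np.sin(th),np.cos(th)]])
for nm,ax,sg in [("+x",0,1),("-x",0,-1),("+y",1,1),("-y",1,-1)]:
    v=L[:,ax]*sg;q=L[(v>v.max()-4)&(np.abs(L[:,1-ax])<75)]
    for _ in range(3):
        p=np.polyfit(q[:,1-ax],q[:,ax],1);e=np.abs(q[:,ax]-np.polyval(p,q[:,1-ax]));q=q[e<=max(.8,np.median(e)*2)]
    print(nm,"offset",p[1].round(2),"slope",np.degrees(np.arctan(p[0])).round(2),len(q))
w=((V>190)&(S<40)).astype(np.uint8);print("grip z69",rect(cont(w,.069,(400,203,432,245))))
g=((hsv[:,:,0]>45)&(hsv[:,:,0]<95)&(S>70)).astype(np.uint8);g=cv2.morphologyEx(g,cv2.MORPH_CLOSE,np.ones((15,15)))
for z in(.016,.02):print("board",z,rect(cont(g,z,(265,110,390,210))))
cv2.imwrite("pics/crop2.png",np.hstack([cv2.resize(im[110:250,380:450],(300,600),interpolation=2),cv2.resize(im[230:310,300:375],(500,600),interpolation=2)]))
E
python3 fit1.py
```

```text
plate ((516.0086059570312, -61.13958740234375), (186.60595703125, 193.1169891357422), 14.80810546875)
+x offset 91.44 slope 1.53 12
-x offset -92.37 slope 0.24 109
+y offset 94.69 slope -2.95 28
-y offset -95.62 slope 0.37 73
grip z69 ((578.5379028320312, -55.10870361328125), (12.947370529174805, 27.43832778930664), 15.217266082763672)
board 0.016 ((488.0648498535156, -31.1185302734375), (97.11107635498047, 76.59481048583984), 14.97414493560791)
board 0.02 ((487.9330749511719, -30.652366638183594), (96.02458190917969, 75.73786926269531), 14.974148750305176)
```

View pics/crop2.png

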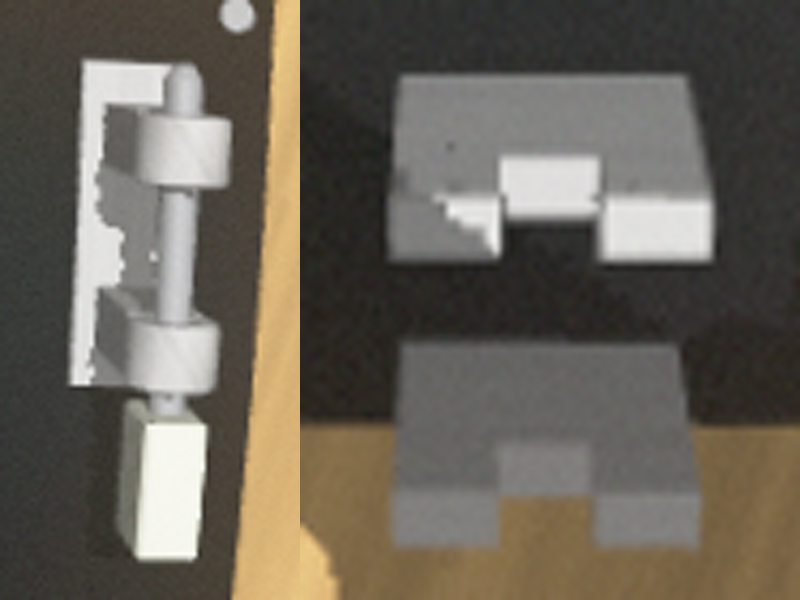

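```bash
python3 - <<'E'
from h import *
import pickle
m=pickle.load(open("w1.pkl","rb"))
th=np.radians(15.0);M=np.array([[np.cos(th),-np.sin(th)],[np.sin(th),np.cos(th)]]);O=np.array([506.5,-25.2])
for n,uv,z in [("cheek1",(337.4,260.5),.06),("cheek2",(336.75,299.1),.06),("shaftmid",(421.3,169.5),.058),("gripfar",(418,240.5),.069),("scrA",(259.5,110.5),.015),("scrB",(435,113),.015),("scrC",(424,274.5),.015),("scrD",(265.5,274.5),.015)]:
    w=plane(m,"wrist",uv,z)[0,:2]*1e3;print(n,w.round(1),"fixture",((w-O)@M).round(1))
go([.5785,-.0551,.056],105)
E
```

```text
cheek1 [ 519.7 -110. ] fixture [ -9.2 -85.4]
cheek2 [ 530.1 -148.5] fixture [  -9.2 -125.2]
shaftmid [567.6  -9.9] fixture [63. -1.]
gripfar [582.3 -69.7] fixture [ 61.7 -62.7]
scrA [412.8   0.7] fixture [-83.8  49.3]
scrB [576.4  45.2] fixture [85.8 49.9]
scrC [ 621.3 -118.9] fixture [  86.7 -120.2]
scrD [ 456.5 -163.3] fixture [ -84.  -120.5]
t 2.5667 pos [ 0.4985 -0.0696  0.2481] F [ 0.3  0.8 -0.7] w 85.4
shift [ -7.2  81.  192.1] turn [-0.02 -0.02  0.27] shift after turn [ -6.7  81.  192.1]
```

Averaging the screws, cheeks, board and shaft puts the fixture at O≈(507.4,−25.1) mm with yaw ≈15.15°. I'll descend on the pin grip.

Request:
{"op": "arm_command", "data": {
  "rows": "0 -2 27 0 0 0 0; 0 -2 27 10 0 0 0; 0 -2 28 36 0 0 0; 0 0 0 38 0 0 0; 0 0 0 38 0 0 0",
  "squeeze": 40
}}

```text
time_s: 2.98
position: [0.5777, -0.0536, 0.1278]
tool_rot: [[-0.265, 0.964, 0.001], [0.964, 0.265, -0.0], [-0.001, 0.001, -1.0]]
ft_force: [0.3, -0.4, 0.1]
grip_width: 0.0852
```

Request:
{"op": "arm_command", "data": {
  "rows": "0 0 0 38 0 0 0; 0 0 0 32 0 0 0; 0 0 0 0 0 0 0; 0.5 0 0 0 0 0 0; 0.7 0 0 0 0 0 0"
}}

```text
time_s: 3.4
position: [0.5779, -0.0543, 0.0614]
tool_rot: [[-0.265, 0.964, 0.003], [0.964, 0.265, -0.001], [-0.002, 0.002, -1.0]]
ft_force: [-0.1, 0.5, 0.6]
grip_width: 0.0637
```

```bash
python3 - <<'E'
from h import *
im=eyes.get_image("wrist")[:,:,::-1];cv2.imwrite("pics/w2.png",im)
go([.5795,-.0551,.056],105.15)
E
```

```text
t 3.45 pos [ 0.5781 -0.0544  0.0619] F [-0.  -1.   0.2] w 56.5
shift [-1.1  1.2  5.9] turn [0.2  0.13 0.26] shift after turn [-1.1  1.2  5.9]
```

View pics/w2.png

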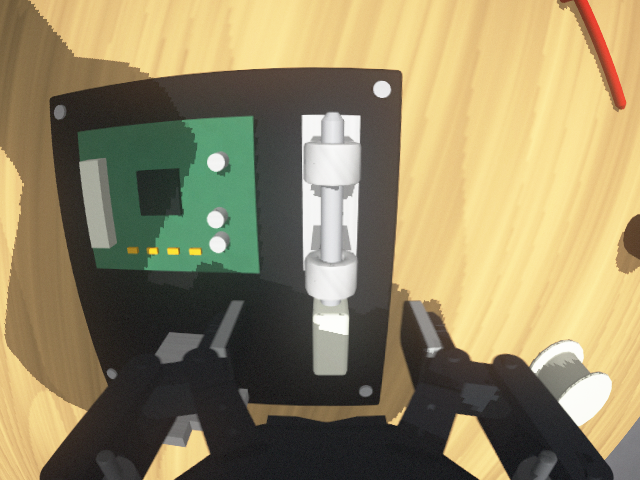

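The shaft appears at u≈332, about 6 px right of the tool's centre line, so it lies ≈1.6 mm to +y of the tool. The grip is between the open pads. I'll trim and close.

Request:
{"op": "arm_command", "data": {
  "rows": "0.6 -1 1.6 5.5 0.2 0.1 0.25; 0.6 0 0 0 0 0 0; 0.75 0 0 0 0 0 0; 0.85 0 0 0 0 0 0; 1 0 0 0 0 0 0"
}}

```text
time_s: 3.87
position: [0.579, -0.0546, 0.0546]
tool_rot: [[-0.262, 0.965, -0.003], [0.965, 0.262, 0.001], [0.001, -0.002, -1.0]]
ft_force: [1.0, -0.1, 2.3]
grip_width: 0.0135
```

Request:
{"op": "arm_command", "data": {
  "rows": "1 0 0 0 0 0 0; 1 0 0 0 0 0 0; 1 0 0 0 0 0 0; 1 0 0 0 0 0 0"
}}

```text
time_s: 4.2
position: [0.579, -0.0546, 0.0545]
tool_rot: [[-0.262, 0.965, -0.003], [0.965, 0.262, 0.001], [0.001, -0.002, -1.0]]
ft_force: [-0.1, -0.0, 5.7]
grip_width: 0.0137
```

Request:
{"op": "arm_command", "data": {
  "rows": "1 0 0 -0.8 0 0 0; 1 -4 0 0 0 0 0; 1 -6 0 0 0 0 0; 1 0 0 0 0 0 0"
}}

```text
time_s: 4.53
position: [0.5817, -0.0653, 0.0547]
tool_rot: [[-0.262, 0.965, -0.003], [0.965, 0.262, 0.0], [0.001, -0.003, -1.0]]
ft_force: [1.8, -0.6, 0.2]
grip_width: 0.0134
```

Forces are low, so I'll keep drawing.

Request:
{"op": "arm_command", "data": {
  "rows": "1 -8 0 0 0 0 0; 1 -10 0 0 0 0 0; 1 -10 0 0 0 0 0; 1 -10 0 0 0 0 0; 1 0 0 0 0 0 0"
}}

```text
time_s: 4.95
position: [0.5918, -0.1034, 0.0546]
tool_rot: [[-0.261, 0.965, -0.003], [0.965, 0.261, -0.0], [0.001, -0.003, -1.0]]
ft_force: [1.1, -0.5, 0.9]
grip_width: 0.0137
```

Request:
{"op": "arm_command", "data": {
  "rows": "1 -10 0 0 0 0 0; 1 -10 0 0 0 0 0; 1 -10 0 0 0 0 0; 1 0 0 0 0 0 0"
}}

```text
time_s: 5.28
position: [0.5995, -0.132, 0.0545]
tool_rot: [[-0.261, 0.965, -0.004], [0.965, 0.261, -0.0], [0.001, -0.003, -1.0]]
ft_force: [0.0, -0.4, -0.4]
grip_width: 0.0134
```

Request:
{"op": "arm_command", "data": {
  "rows": "1 0 0 -14 0 0 0; 1 -14 0 -14 0 0 0; 1 -14 0 0 0 0 0; 1 0 -35 0 0 0 0; 1 0 -36 0 0 0 0"
}}

```text
time_s: 5.7
position: [0.538, -0.1765, 0.0819]
tool_rot: [[-0.263, 0.965, -0.003], [0.965, 0.263, 0.0], [0.001, -0.003, -1.0]]
ft_force: [-0.2, -1.5, -0.7]
grip_width: 0.0135
```

Request:
{"op": "arm_command", "data": {
  "rows": "1 0 0 0 0 0 0; 1 0 0 0 0 0 0"
}}

```text
time_s: 5.87
position: [0.5367, -0.1763, 0.0823]
tool_rot: [[-0.26, 0.966, -0.005], [0.966, 0.26, 0.001], [0.003, -0.005, -1.0]]
ft_force: [0.6, -0.3, -0.3]
grip_width: 0.0138
```

```bash
python3 - <<'E'
from h import *
import pickle
m=eyes.camera_model("wrist");im=eyes.get_image("wrist")[:,:,::-1];cv2.imwrite("pics/w3.png",im[60:420,160:480]);pickle.dump(m,open("w3.pkl","wb"));cv2.imwrite("pics/w3f.png",im)
go([.53835,-.1777,.0475],105.15)
cv2.imwrite("pics/w3.png",cv2.resize(im[120:380,200:460],(600,600),interpolation=2))
E
```

```text
t 5.9167 pos [ 0.538  -0.1762  0.0826] F [ 0.4  0.  -0.9] w 13.3
shift [-1.6  0.1 35.1] turn [-0.19 -0.09 -0.01] shift after turn [-1.5 -0.  35.1]
```

View pics/w3.png

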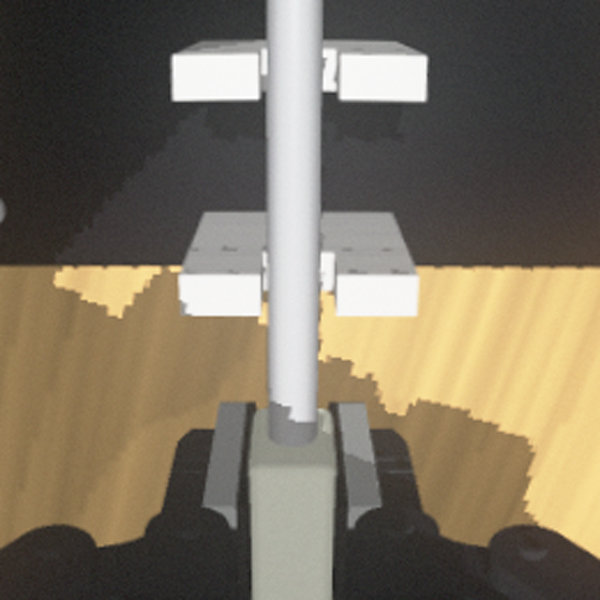

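The shaft (crop x≈294) is about 1 mm left of the notch centres (crop x≈299) once parallax is allowed for. I'll trim +0.9 mm and lower.

Request:
{"op": "arm_command", "data": {
  "rows": "1 -1.5 0.9 6 -0.2 -0.1 0; 1 0 0 10 0 0 0; 1 0 0 10 0 0 0; 1 0 0 5 0 0 0; 1 0 0 0 0 0 0"
}}

```text
time_s: 6.33
position: [0.5388, -0.1761, 0.0498]
tool_rot: [[-0.263, 0.965, -0.003], [0.965, 0.263, 0.002], [0.002, -0.002, -1.0]]
ft_force: [-0.2, 0.3, -0.8]
grip_width: 0.0133
```

Request:
{"op": "arm_command", "data": {
  "rows": "1 0 0 1.5 0 0 0; 1 0 0 1.5 0 0 0; 1 0 0 0 0 0 0"
}}

```text
time_s: 6.58
position: [0.5394, -0.1767, 0.0488]
tool_rot: [[-0.262, 0.965, 0.0], [0.965, 0.262, -0.0], [-0.0, 0.0, -1.0]]
ft_force: [0.1, 0.9, -0.0]
grip_width: 0.0133
```

Request:
{"op": "arm_command", "data": {
  "rows": "1 0 0 1 0 0 0; 1 0 0 0 0 0 0"
}}

```text
time_s: 6.75
position: [0.5393, -0.1767, 0.0479]
tool_rot: [[-0.262, 0.965, 0.0], [0.965, 0.262, -0.0], [-0.0, 0.0, -1.0]]
ft_force: [0.0, -0.7, -0.6]
grip_width: 0.0137
```

Request:
{"op": "arm_command", "data": {
  "rows": "1 0 0 1 0 0 0; 1 0 0 0 0 0 0"
}}

```text
time_s: 6.92
position: [0.5394, -0.1768, 0.0474]
tool_rot: [[-0.262, 0.965, 0.001], [0.965, 0.262, -0.0], [-0.0, 0.001, -1.0]]
ft_force: [-0.9, 0.4, 4.4]
grip_width: 0.0132
```

Contact at about 4 N, so the pin is seated. I'll release and back up.

Request:
{"op": "arm_command", "data": {
  "rows": "1 0 0 0 0 0 0; 0.75 0 0 0 0 0 0; 0.6 0 0 0 0 0 0; 0.3 0 0 0 0 0 0; 0 0 0 0 0 0 0",
  "squeeze": 20
}}

```text
time_s: 7.33
position: [0.5392, -0.1767, 0.0467]
tool_rot: [[-0.262, 0.965, -0.0], [0.965, 0.262, 0.0], [0.0, -0.0, -1.0]]
ft_force: [0.1, 0.7, 0.1]
grip_width: 0.0568
```

Request:
{"op": "arm_command", "data": {
  "rows": "0 0 0 0 0 0 0; 0 0 0 -15 0 0 0; 0 0 0 -40 0 0 0; 0 0 0 -40 0 0 0; 0 0 0 -40 0 0 0"
}}

```text
time_s: 7.75
position: [0.5389, -0.1765, 0.1833]
tool_rot: [[-0.262, 0.965, -0.001], [0.965, 0.262, 0.001], [0.001, -0.001, -1.0]]
ft_force: [-0.5, -0.2, 0.0]
grip_width: 0.0857
```

Request:
{"op": "arm_command", "data": {
  "rows": "0 0 0 -20 0 0 0; 0 0 0 0 0 0 0; 0 0 0 0 0 0 0"
}}

```text
time_s: 8.0
position: [0.5394, -0.1767, 0.2025]
tool_rot: [[-0.262, 0.965, 0.002], [0.965, 0.262, -0.001], [-0.001, 0.001, -1.0]]
ft_force: [-1.2, -0.5, -0.5]
grip_width: 0.0854
```

```bash
python3 - <<'E'
from h import *
import pickle
m=eyes.camera_model("wrist");im=eyes.get_image("wrist")[:,:,::-1];pickle.dump(m,open("w4.pkl","wb"));cv2.imwrite("pics/w4f.png",im)
a=cv2.resize(im[20:400,130:510],(500,500));t=eyes.get_image("top")[:,:,::-1];b=cv2.resize(t[205:315,190:265],(300,440),interpolation=2);b=np.vstack([b,np.zeros((60,300,3),np.uint8)])
cv2.imwrite("pics/w4.png",np.hstack([a,b]));cv2.imwrite("pics/top1.png",t)
go([.43,.275,.25],105.15)
E
```

```text
t 8.1 pos [ 0.5387 -0.1764  0.2004] F [-0.4 -0.2 -0.1] w 84.8
shift [464.2  13.4 -48.7] turn [-0.1  -0.1   0.05] shift after turn [464.1  13.  -49.6]
```

View pics/w4.png

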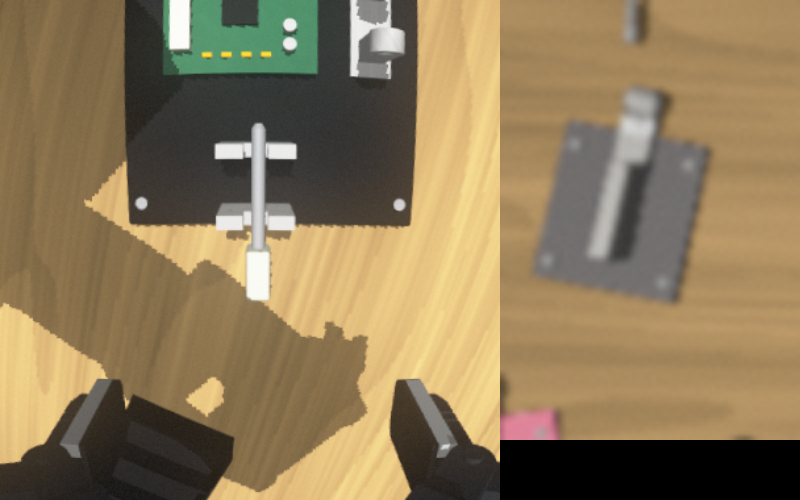

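The pin lies across both notches (crop shaft x≈258, rows 125–250) with its grip to −y. Next I'll go over the lid, using tool x along lid x so the camera overlooks the hinge later.

Request:
{"op": "arm_command", "data": {
  "rows": "0 39 9 -10 0 0 0; 0 40 9 -10 0 0 0; 0 40 9 -10 0 0 0; 0 40 9 -10 0 0 0; 0 40 9 -10 0 0 0"
}}

```text
time_s: 8.52
position: [0.5298, 0.0269, 0.2501]
tool_rot: [[-0.262, 0.965, -0.003], [0.965, 0.262, 0.001], [0.001, -0.003, -1.0]]
ft_force: [1.0, 1.1, 0.4]
grip_width: 0.0856
```

Request:
{"op": "arm_command", "data": {
  "rows": "0 40 9 0 0 0 0; 0 40 9 0 0 0 0; 0 40 9 0 0 0 0; 0 40 9 0 0 0 0; 0 40 9 0 0 0 0"
}}

```text
time_s: 8.93
position: [0.5207, 0.2318, 0.2496]
tool_rot: [[-0.262, 0.965, -0.003], [0.965, 0.262, -0.001], [0.0, -0.003, -1.0]]
ft_force: [1.5, 0.5, 0.3]
grip_width: 0.0852
```

Request:
{"op": "arm_command", "data": {
  "rows": "0 40 9 0 0 0 0; 0 0 0 0 0 0 7; 0 0 0 0 0 0 7; 0 0 0 0 0 0 7; 0 0 0 0 0 0 7"
}}

```text
time_s: 9.35
position: [0.5193, 0.2711, 0.2492]
tool_rot: [[0.227, 0.974, -0.004], [0.974, -0.227, -0.001], [-0.002, -0.003, -1.0]]
ft_force: [0.2, 0.7, 0.7]
grip_width: 0.0853
```

Request:
{"op": "arm_command", "data": {
  "rows": "0 0 0 0 0 0 7; 0 0 0 0 0 0 7; 0 0 0 0 0 0 7; 0 0 0 0 0 0 7; 0 0 0 0 0 0 7"
}}

```text
time_s: 9.77
position: [0.5194, 0.2707, 0.2493]
tool_rot: [[0.745, 0.667, -0.003], [0.667, -0.745, -0.001], [-0.003, -0.002, -1.0]]
ft_force: [0.0, 0.3, -0.3]
grip_width: 0.0853
```

Request:
{"op": "arm_command", "data": {
  "rows": "0 0 0 0 0 0 7; 0 0 0 0 0 0 7; 0 0 0 0 0 0 7; 0 0 0 0 0 0 7; 0 0 0 0 0 0 7"
}}

```text
time_s: 10.18
position: [0.5194, 0.2707, 0.2493]
tool_rot: [[0.993, 0.119, -0.003], [0.119, -0.993, -0.001], [-0.004, 0.001, -1.0]]
ft_force: [-0.6, 0.3, 0.4]
grip_width: 0.0854
```

Request:
{"op": "arm_command", "data": {
  "rows": "0 0 0 0 0 0 7; 0 0 0 0 0 0 7; 0 0 0 0 0 0 6; 0 0 0 0 0 0 0; 0 0 0 0 0 0 0"
}}

```text
time_s: 10.6
position: [0.5195, 0.2707, 0.25]
tool_rot: [[0.976, -0.218, -0.002], [-0.218, -0.976, -0.001], [-0.002, 0.001, -1.0]]
ft_force: [-0.0, -0.2, -0.5]
grip_width: 0.0855
```

```bash
python3 - <<'E'
from h import *
import pickle
m=eyes.camera_model("wrist");im=eyes.get_image("wrist")[:,:,::-1];pickle.dump(m,open("w5.pkl","wb"));cv2.imwrite("pics/w5.png",im)
go([.52,.277,.25],-12.5)
E
```

```text
t 10.65 pos [0.5196 0.2708 0.2502] F [-0.3  0.1  0. ] w 85.7
shift [-1.  -6.2  0.2] turn [ 0.05  0.1  -0.1 ] shift after turn [-1.  -6.2  0.2]
```

View pics/w5.png

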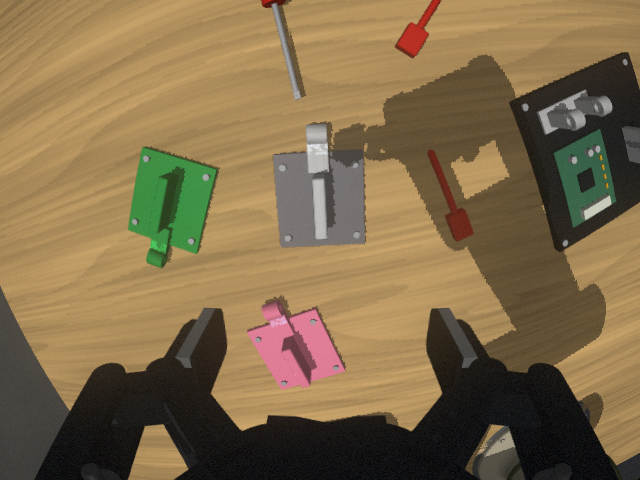

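The grey lid is centred at (320,198), with its rib from (321,180) to (320,237) and its knuckle at (317,134). The green, pink and red look-alikes are well clear of it.

```bash
python3 - <<'E'
from h import *
import pickle
m=pickle.load(open("w5.pkl","rb"));im=cv2.imread("pics/w5.png");hsv=cv2.cvtColor(im,cv2.COLOR_BGR2HSV);V=hsv[:,:,2].astype(int);S=hsv[:,:,1]
def big(mask,box):
    k=np.zeros(mask.shape,np.uint8);x0,y0,x1,y1=box;k[y0:y1,x0:x1]=mask[y0:y1,x0:x1]
    return max(cv2.findContours(k,0,1)[0],key=cv2.contourArea)[:,0]
g=(S<60).astype(np.uint8);g=cv2.morphologyEx(g,cv2.MORPH_OPEN,np.ones((5,5)));k=cv2.morphologyEx(g,cv2.MORPH_OPEN,np.ones((31,31)))
r=cv2.minAreaRect((plane(m,"wrist",big(k,(260,140,380,260)),.006)[:,:2]*1e3).astype(np.float32));print("plate",r)
w=((V>150)&(S<60)).astype(np.uint8)
r=cv2.minAreaRect((plane(m,"wrist",big(w,(308,178,332,245)),.036)[:,:2]*1e3).astype(np.float32));print("rib",r)
for n,uv,z in [("ribfar",(319,179.5),.036),("ribnear",(320.5,237.5),.036),("knuckletop",(317,134),.02),("s1",(281.5,168),.007),("s2",(356,166),.007),("s3",(357,235.5),.007),("s4",(288,238.5),.007)]: print(n,(plane(m,"wrist",uv,z)[0]*1e3).round(1))
E
```

```text
plate ((519.3602294921875, 277.4356689453125), (88.9186019897461, 99.07909393310547), 78.92533111572266)
rib ((516.5956420898438, 278.0138854980469), (10.66274356842041, 57.78723907470703), 79.97502136230469)
ribfar [544.3 271.7  36. ]
ribnear [488.8 283.   36. ]
knuckletop [585.  264.7  20. ]
s1 [559.4 307.3   7. ]
s2 [544.9 234.4   7. ]
s3 [473.1 247.8   7. ]
s4 [485.7 319.1   7. ]
```

```bash
python3 -c "
from h import *
go([.5167,.278,.030],-10.9)"
```

```text
t 10.65 pos [0.5196 0.2708 0.2502] F [-0.3  0.1  0. ] w 85.7
shift [ -4.   -6.6 220.2] turn [ 0.05  0.1  -1.7 ] shift after turn [ -4.2  -6.6 220.2]
```

Request:
{"op": "arm_command", "data": {
  "rows": "0 -4 -6.6 10 0 0.1 0; 0 0 0 38 0 0 -1.7; 0 0 0 38 0 0 0; 0 0 0 38 0 0 0; 0 0 0 38 0 0 0",
  "squeeze": 80
}}

```text
time_s: 11.07
position: [0.5172, 0.278, 0.0875]
tool_rot: [[0.982, -0.189, 0.002], [-0.189, -0.982, -0.0], [0.002, 0.0, -1.0]]
ft_force: [0.8, 0.7, -0.7]
grip_width: 0.0853
```

Request:
{"op": "arm_command", "data": {
  "rows": "0.3 0 0 30 0 0 0; 0.4 0 0 18 0 0 0; 0.5 0 0 6 0 0 0; 0.5 0 0 0 0 0 0; 0.5 0 0 0 0 0 0"
}}

```text
time_s: 11.48
position: [0.5181, 0.2782, 0.0361]
tool_rot: [[0.982, -0.191, 0.003], [-0.191, -0.982, -0.0], [0.003, -0.0, -1.0]]
ft_force: [1.4, -0.0, 1.6]
grip_width: 0.0429
```

```bash
python3 - <<'E'
from h import *
m=eyes.camera_model("wrist");im=eyes.get_image("wrist")[:,:,::-1];cv2.imwrite("pics/w6.png",im)
go([.5167,.278,.028],-10.9)
E
```

```text
t 11.5333 pos [0.5184 0.2783 0.0367] F [-0.3  0.2  0.4] w 42.8
shift [-1.6  0.6  8.7] turn [-0.06 -0.22 -0.14] shift after turn [-1.6  0.6  8.7]
```

View pics/w6.png

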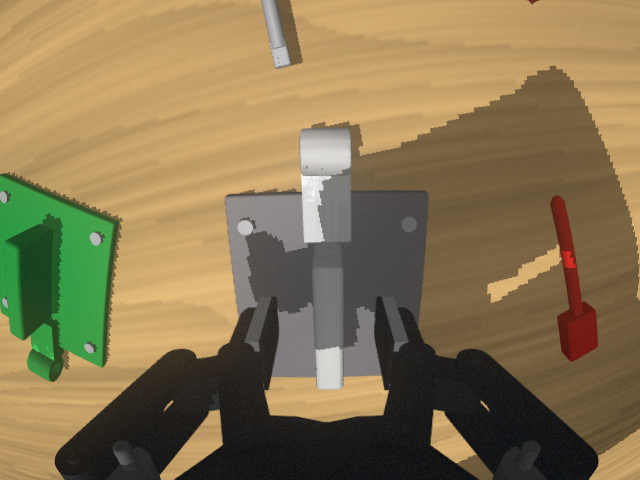

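The rib (u≈329) sits centred between the half-closed pads and parallel to them. I'll lower the last millimetres and close.

Request:
{"op": "arm_command", "data": {
  "rows": "0.5 -1.6 0.6 6.5 0 -0.2 -0.1; 0.6 0 0 0 0 0 0; 0.7 0 0 0 0 0 0; 0.8 0 0 0 0 0 0; 1 0 0 0 0 0 0"
}}

```text
time_s: 11.95
position: [0.5162, 0.2779, 0.0294]
tool_rot: [[0.982, -0.19, -0.001], [-0.19, -0.982, 0.001], [-0.001, -0.0, -1.0]]
ft_force: [0.4, -0.7, -1.9]
grip_width: 0.0107
```

Request:
{"op": "arm_command", "data": {
  "rows": "1 0 0 0 0 0 0; 1 0 0 0 0 0 0; 1 0 0 0 0 0 0; 1 0 0 0 0 0 0"
}}

```text
time_s: 12.28
position: [0.5162, 0.2779, 0.0294]
tool_rot: [[0.982, -0.191, -0.001], [-0.191, -0.982, 0.001], [-0.001, -0.0, -1.0]]
ft_force: [-0.7, 0.3, 6.4]
grip_width: 0.0107
```

Request:
{"op": "arm_command", "data": {
  "rows": "1 0 0 -4 0 0 0; 1 0 0 -12 0 0 0; 1 0 0 -25 0 0 0; 1 0 0 -25 0 0 0; 1 0 0 -25 0 0 0"
}}

```text
time_s: 12.7
position: [0.5157, 0.2776, 0.1204]
tool_rot: [[0.982, -0.191, -0.003], [-0.191, -0.982, -0.0], [-0.003, 0.001, -1.0]]
ft_force: [0.2, 0.6, -2.5]
grip_width: 0.0101
```

Request:
{"op": "arm_command", "data": {
  "rows": "1 0 0 -15 0 0 0; 1 2 15 -5 0 0 0; 1 4 28 0 0 0 0; 1 4 30 0 0 0 0; 1 4 30 0 0 0 0"
}}

```text
time_s: 13.12
position: [0.5096, 0.173, 0.1396]
tool_rot: [[0.982, -0.19, -0.002], [-0.19, -0.982, 0.0], [-0.002, 0.0, -1.0]]
ft_force: [1.3, 0.6, -2.7]
grip_width: 0.0105
```

Request:
{"op": "arm_command", "data": {
  "rows": "1 4 30 0 0 0 0; 1 4 30 0 0 0 0; 1 4 30 0 0 0 0; 1 4 30 0 0 0 0; 1 4 30 0 0 0 0"
}}

```text
time_s: 13.53
position: [0.5007, 0.0216, 0.1396]
tool_rot: [[0.982, -0.191, -0.003], [-0.191, -0.982, 0.001], [-0.003, -0.0, -1.0]]
ft_force: [-0.1, 0.5, -1.3]
grip_width: 0.0107
```

Request:
{"op": "arm_command", "data": {
  "rows": "1 4 29 0 0 0 0; 1 3 21 0 0 0 0; 1 0 0 0 0 0 -6; 1 0 0 0 0 0 -7; 1 0 0 0 0 0 -7"
}}

```text
time_s: 13.95
position: [0.4983, -0.028, 0.1396]
tool_rot: [[0.987, 0.161, -0.003], [0.161, -0.987, 0.001], [-0.003, -0.001, -1.0]]
ft_force: [0.1, -0.0, -2.2]
grip_width: 0.0104
```

Request:
{"op": "arm_command", "data": {
  "rows": "1 0 0 0 0 0 -6; 1 0 0 0 0 0 0; 1 0 0 0 0 0 0; 1 0 0 0 0 0 0"
}}

```text
time_s: 14.28
position: [0.4985, -0.0274, 0.1397]
tool_rot: [[0.967, 0.256, -0.002], [0.256, -0.967, 0.0], [-0.002, -0.001, -1.0]]
ft_force: [0.0, -0.5, -2.6]
grip_width: 0.0103
```

```bash
python3 - <<'E'
from h import *
import pickle
m=eyes.camera_model("wrist");im=eyes.get_image("wrist")[:,:,::-1];pickle.dump(m,open("w7.pkl","wb"));cv2.imwrite("pics/w7.png",im)
go([.4991,-.0273,.122],15.15)
t=eyes.get_image("scene")[:,:,::-1];cv2.imwrite("pics/s7.png",t)
E
```

```text
t 14.3333 pos [ 0.4986 -0.0274  0.1397] F [-0.5 -0.6 -2.1] w 10.5
shift [ 0.6  0.  17.7] turn [-0.05  0.11 -0.28] shift after turn [ 0.6  0.  17.7]
```

View pics/w7.png

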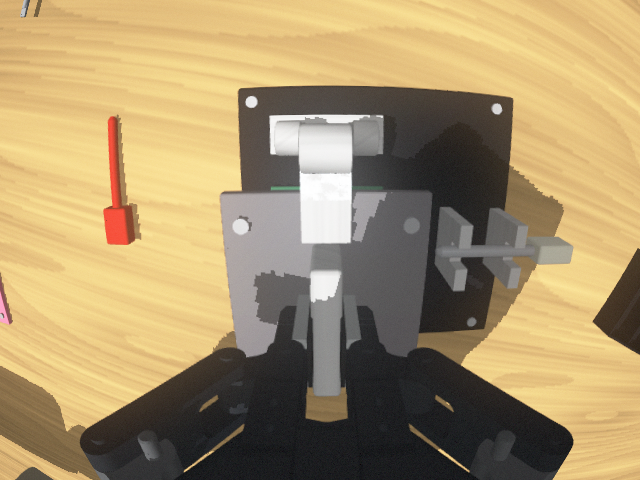

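The lid is held over the fixture. Its knuckle (u 300–351, v 122–172) sits between the fixed ones, whose outer ends are at u≈271 and 383. I'll measure the offsets and the lid's level numerically.

```bash
cat > chk.py <<'E'
from h import *
import pickle,sys
m=pickle.load(open(sys.argv[1]+".pkl","rb"));im=cv2.imread(f"pics/{sys.argv[1]}.png");g=cv2.GaussianBlur(cv2.cvtColor(im,cv2.COLOR_BGR2GRAY),(3,3),0).astype(int)
p=np.array(eval(sys.argv[2]));yaw=float(sys.argv[3]);zu=p[2]-29.4
def fr(yaw,o,P): th=np.radians(yaw);M=R.from_euler("z",th).as_matrix();return (np.asarray(P,float)@M.T+o)/1e3
lo=fr(yaw,np.array([p[0],p[1],zu]),[[8.6,0,0]])[0]*1e3
F=lambda P:proj(m,"wrist",fr(15.15,np.array([507.4,-25.1,0]),P)).round(1).tolist()
L=lambda P:proj(m,"wrist",fr(yaw,lo,P)).round(1).tolist()
print("lid screws pred",L([[28,37,7],[28,-37,7]]),"front corners",L([[44,45,6],[44,-45,6]]))
print("lid knuckle ends(top) pred",L([[62,10,20],[62,-10,20]]),"far/near silhouettes",L([[72,0,10],[52,0,10]]))
print("fix knuckle outer ends top",F([[62,28,68],[62,-28,68]]),"axis-level far/near",F([[72,21,58],[52,21,58],[72,-21,58],[52,-21,58]]),"plate corners",F([[95,60,14],[95,-135,14]]))
print("row138 u255:310",g[138,255:310].tolist());print("row138 u342:400",g[138,342:400].tolist())
print("col285 v108:165",g[108:165,285].tolist());print("col325 v108:185",g[108:185,325].tolist())
E
python3 chk.py w7 "[498.6,-27.4,139.7]" 14.87
```

```text
lid screws pred [[239.3, 228.6], [413.9, 228.6]] front corners [[219.1, 191.6], [434.1, 191.5]]
lid knuckle ends(top) pred [[298.8, 149.5], [354.3, 149.4]] far/near silhouettes [[326.5, 121.3], [326.6, 172.3]]
fix knuckle outer ends top [[273.0, 138.7], [379.1, 138.1]] axis-level far/near [[287.8, 119.4], [288.5, 155.0], [364.3, 119.0], [363.9, 154.6]] plate corners [[236.5, 87.6], [514.0, 96.1]]
row138 u255:310 [82, 81, 81, 81, 81, 82, 82, 80, 80, 80, 80, 80, 80, 90, 130, 192, 233, 243, 239, 233, 236, 242, 243, 244, 244, 244, 244, 243, 243, 242, 241, 241, 240, 241, 242, 243, 244, 245, 245, 245, 245, 244, 232, 218, 225, 237, 237, 237, 237, 237, 237, 237, 237, 237, 237]
row138 u342:400 [231, 231, 231, 231, 230, 230, 230, 229, 225, 199, 153, 132, 139, 146, 147, 147, 149, 149, 149, 148, 147, 146, 145, 144, 145, 146, 146, 147, 148, 151, 151, 150, 150, 150, 150, 147, 142, 138, 140, 140, 125, 94, 64, 53, 53, 52, 50, 51, 51, 50, 48, 48, 49, 52, 56, 59, 60, 59]
col285 v108:165 [79, 79, 79, 79, 80, 80, 115, 191, 236, 242, 243, 234, 200, 173, 179, 196, 206, 213, 220, 224, 228, 231, 234, 235, 237, 239, 241, 242, 242, 242, 241, 241, 240, 239, 239, 238, 237, 234, 231, 228, 224, 219, 212, 202, 193, 182, 162, 129, 99, 86, 84, 85, 85, 84, 84, 85, 85]
col325 v108:185 [78, 77, 78, 78, 77, 93, 149, 215, 240, 240, 221, 184, 164, 160, 149, 139, 143, 161, 179, 191, 198, 202, 205, 210, 215, 219, 223, 227, 231, 233, 234, 235, 234, 234, 235, 236, 238, 240, 241, 241, 242, 243, 244, 244, 243, 243, 243, 242, 242, 241, 240, 238, 236, 233, 230, 227, 225, 222, 218, 214, 210, 203, 196, 190, 192, 213, 242, 254, 254, 254, 254, 254, 253, 252, 251, 248, 246]
```

```bash
python3 - <<'E'
from h import *
import pickle
m7=pickle.load(open("w7.pkl","rb"))
def Tt(p,yaw,ry=0):
    c,n=np.cos(np.radians(yaw)),np.sin(np.radians(yaw));T=np.eye(4);T[:3,:3]=[[c,n,0],[n,-c,0],[0,0,-1]];T[:3,3]=np.array(p)/1e3;return T
C=m7["view"]@Tt([498.6,-27.4,139.7],14.87)   # cam<-tool
def cam(p,yaw): return {"mtx":m7["mtx"],"view":C@np.linalg.inv(Tt(p,yaw))}
def lid(o,yaw,P): return (np.asarray(P,float)@R.from_euler("z",yaw,degrees=True).as_matrix().T+o)/1e3
pts=[[44,45,6],[44,-45,6],[62,10,20],[62,-10,20],[72,0,10],[52,0,10],[28,37,7],[28,-37,7]]
y6=-11.04;m6=cam([518.4,278.3,36.7],y6)
tx=np.array([518.4,278.3])
o=np.array([516.2+8.6*np.cos(np.radians(-11)),277.9-8.6*np.sin(np.radians(11)),0])
print("w6 pred",proj(m6,"wrist",lid(o,-11.0,pts)).round(1).tolist())
print("w7 pred",proj(m7,"wrist",lid(np.array([498.6+8.6*.9665,-27.4+8.6*.2566,110.3]),14.87,pts)).round(1).tolist())
for n in("w6","w7"):
    im=cv2.imread(f"pics/{n}.png");S=cv2.cvtColor(im,cv2.COLOR_BGR2HSV)[:,:,1].astype(int);g=cv2.cvtColor(im,cv2.COLOR_BGR2GRAY).astype(int)
    print(n,"S row200 L",S[200,212:236].tolist(),"R",S[200,418:442].tolist(),"S col265 v182:202",S[182:202,265].tolist(),"col390",S[182:202,390].tolist())
    print("  row150 g L",g[150,290:306].tolist(),"R",g[150,344:360].tolist(),"col325 v115:135",g[115:135,325].tolist(),"v162:182",g[162:182,325].tolist())
    c=[cv2.HoughCircles(cv2.GaussianBlur(g.astype(np.uint8),(3,3),0)[210:245,a:a+50],cv2.HOUGH_GRADIENT,1,50,param1=100,param2=8,minRadius=5,maxRadius=12) for a in(220,388)];print("  screws",c)
E
```

```text
w6 pred [[225.6, 192.8], [430.9, 192.7], [302.3, 153.1], [354.8, 153.1], [328.4, 126.2], [328.4, 174.6], [245.0, 228.2], [411.6, 228.1]]
w7 pred [[219.1, 191.6], [434.1, 191.5], [298.8, 149.5], [354.3, 149.4], [326.5, 121.3], [326.6, 172.3], [239.3, 228.6], [413.9, 228.6]]
w6 S row200 L [118, 119, 118, 116, 117, 114, 118, 117, 115, 115, 115, 117, 101, 52, 14, 17, 17, 16, 14, 16, 12, 14, 12, 12] R [17, 17, 23, 17, 14, 14, 20, 17, 26, 39, 90, 113, 121, 116, 116, 121, 113, 112, 111, 116, 115, 125, 110, 120] S col265 v182:202 [113, 116, 111, 115, 113, 115, 114, 112, 115, 104, 85, 42, 25, 25, 12, 12, 10, 9, 5, 9] col390 [106, 110, 112, 105, 110, 110, 104, 103, 70, 30, 22, 11, 17, 16, 13, 13, 10, 16, 13, 10]
  row150 g L [168, 167, 170, 169, 169, 171, 171, 170, 170, 151, 190, 209, 215, 214, 214, 214] R [210, 208, 207, 208, 206, 195, 166, 105, 102, 106, 105, 103, 104, 101, 112, 142] col325 v115:135 [175, 172, 175, 179, 179, 181, 181, 146, 150, 152, 149, 116, 105, 112, 122, 135, 145, 150, 159, 160] v162:182 [211, 210, 204, 202, 195, 195, 190, 185, 181, 177, 171, 166, 159, 152, 218, 225, 225,
[... 287 characters left out ...]
, 7, 14, 13, 13, 24, 21, 22, 20] S col265 v182:202 [29, 31, 27, 27, 32, 36, 29, 32, 25, 21, 16, 11, 8, 9, 6, 12, 9, 7, 6, 10] col390 [9, 5, 4, 4, 4, 9, 18, 4, 3, 9, 3, 8, 5, 8, 8, 3, 5, 8, 3, 8]
  row150 g L [216, 215, 217, 218, 218, 218, 219, 216, 198, 234, 241, 242, 243, 243, 244, 243] R [245, 243, 243, 244, 244, 244, 242, 234, 162, 132, 126, 129, 130, 128, 129, 128] col325 v115:135 [241, 240, 241, 238, 153, 151, 152, 150, 135, 134, 164, 179, 191, 199, 202, 203, 211, 215, 219, 224] v162:182 [230, 226, 226, 222, 219, 214, 211, 203, 196, 189, 184, 206, 254, 253, 254, 254, 254, 254, 253, 252]
  screws [array([[[20.5, 15.5,  8.4]]], dtype=float32), array([[[23.5, 15.5,  8.2]]], dtype=float32)]
```

The camera's scale bias is the same before and after the lift, so the lid has not slipped or tilted. The corrections needed are about +0.6 mm in x, +1.1 mm in tool y and −0.28° yaw. I'll lower towards the gap.

Request:
{"op": "arm_command", "data": {
  "rows": "1 0.6 1.1 10 0 0.1 -0.28; 1 0 0 12 0 0 0; 1 0 0 12 0 0 0; 1 0 0 6 0 0 0; 1 0 0 0 0 0 0"
}}

```text
time_s: 14.8
position: [0.4989, -0.0282, 0.0987]
tool_rot: [[0.965, 0.263, -0.002], [0.263, -0.965, 0.001], [-0.002, -0.002, -1.0]]
ft_force: [-0.6, 0.4, -2.6]
grip_width: 0.0105
```

Request:
{"op": "arm_command", "data": {
  "rows": "1 0 0 0 0 0 0; 1 0 0 0 0 0 0"
}}

```text
time_s: 14.97
position: [0.4998, -0.0285, 0.1004]
tool_rot: [[0.965, 0.263, 0.001], [0.263, -0.965, 0.0], [0.001, -0.0, -1.0]]
ft_force: [-0.5, 0.3, -3.1]
grip_width: 0.0104
```

```bash
python3 - <<'E'
from h import *
import pickle
m=eyes.camera_model("wrist");im=eyes.get_image("wrist")[:,:,::-1];pickle.dump(m,open("w8.pkl","wb"));cv2.imwrite("pics/w8.png",im)
go([.4991,-.0273,.0774],15.15)
E
P=$(python3 -c "
from h import *
s=readout.observe();print((s['position']*1e3).round(1).tolist())"); python3 chk.py w8 "$P" 15.15
```

```text
t 15.0167 pos [ 0.4998 -0.0285  0.1004] F [-0.  -1.2 -1. ] w 10.4
shift [-0.4 -1.3 23. ] turn [-0.   -0.07  0.12] shift after turn [-0.4 -1.3 23. ]
lid screws pred [[239.6, 228.8], [414.0, 229.2]] front corners [[219.5, 191.7], [434.3, 192.2]]
lid knuckle ends(top) pred [[299.5, 149.8], [354.8, 149.9]] far/near silhouettes [[327.2, 121.8], [327.0, 172.7]]
fix knuckle outer ends top [[258.3, 146.6], [389.8, 146.8]] axis-level far/near [[277.2, 122.5], [278.0, 166.3], [371.2, 122.6], [370.3, 166.4]] plate corners [[219.6, 84.6], [541.1, 98.5]]
row138 u255:310 [86, 88, 127, 200, 241, 244, 244, 245, 245, 245, 245, 245, 245, 245, 245, 245, 244, 244, 244, 243, 243, 244, 243, 243, 243, 243, 242, 241, 240, 238, 237, 237, 237, 237, 232, 211, 172, 143, 133, 128, 123, 122, 131, 170, 220, 243, 244, 244, 244, 244, 244, 244, 244, 244, 244]
row138 u342:400 [239, 239, 239, 239, 239, 239, 238, 237, 233, 209, 163, 130, 123, 127, 132, 136, 146, 157, 161, 161, 163, 182, 218, 241, 245, 245, 244, 244, 243, 243, 242, 241, 241, 241, 241, 241, 241, 240, 239, 238, 237, 236, 235, 233, 232, 229, 213, 183, 162, 139, 99, 69, 61, 60, 60, 59, 58, 59]
col285 v108:165 [86, 85, 84, 84, 85, 86, 85, 88, 130, 203, 242, 247, 248, 249, 242, 211, 175, 172, 189, 200, 206, 213, 218, 222, 227, 231, 234, 236, 236, 237, 237, 239, 240, 243, 246, 247, 249, 250, 250, 250, 249, 248, 247, 247, 245, 244, 243, 241, 240, 239, 237, 234, 229, 224, 219, 212, 202]
col325 v108:185 [84, 84, 85, 86, 86, 86, 89, 109, 166, 226, 246, 246, 247, 240, 210, 173, 162, 175, 192, 204, 210, 215, 218, 221, 225, 229, 232, 236, 239, 241, 242, 242, 242, 243, 243, 244, 245, 247, 248, 248, 248, 248, 249, 248, 248, 248, 248, 248, 248, 247, 246, 245, 243, 241, 239, 236, 233, 227, 217, 215, 217, 214, 208, 200, 190, 198, 232, 251, 251, 250, 250, 249, 249, 249, 249, 250, 250]
```

Request:
{"op": "arm_command", "data": {
  "rows": "1 -0.3 0.8 4 0 0 0; 1 0 0 6 0 0 0; 1 0 0 6 0 0 0; 1 0 0 4 0 0 0; 1 0 0 2 0 0 0"
}}

```text
time_s: 15.43
position: [0.4991, -0.0291, 0.0769]
tool_rot: [[0.965, 0.264, -0.001], [0.264, -0.965, 0.001], [-0.001, -0.001, -1.0]]
ft_force: [0.4, -0.2, -2.4]
grip_width: 0.0103
```

Request:
{"op": "arm_command", "data": {
  "rows": "1 0 0 0 0 0 0; 1 0 0 0 0 0 0; 1 0 0 0 0 0 0"
}}

```text
time_s: 15.68
position: [0.4995, -0.0293, 0.0779]
tool_rot: [[0.965, 0.264, 0.0], [0.264, -0.965, 0.001], [0.0, -0.001, -1.0]]
ft_force: [-0.7, -0.3, -2.7]
grip_width: 0.0101
```

```bash
python3 - <<'E'
from h import *
import pickle
m=eyes.camera_model("wrist");im=eyes.get_image("wrist")[:,:,::-1];pickle.dump(m,open("w9.pkl","wb"));cv2.imwrite("pics/w9.png",im)
s=eyes.get_image("scene")[:,:,::-1];cv2.imwrite("pics/s9.png",s)
a=cv2.resize(im[100:220,235:425],(800,505)[:2],interpolation=2)
go([.4991,-.0273,.0774],15.15)
E
P=$(python3 -c "
from h import *
s=readout.observe();print((s['position']*1e3).round(1).tolist())"); python3 chk.py w9 "$P" 15.1
```

```text
t 15.7833 pos [ 0.4995 -0.0292  0.078 ] F [-0.1 -0.4 -2.5] w 10.4
shift [ 0.1 -2.   0.6] turn [-0.03 -0.03  0.14] shift after turn [ 0.1 -2.   0.6]
lid screws pred [[239.5, 228.6], [414.0, 229.3]] front corners [[219.4, 191.5], [434.3, 192.3]]
lid knuckle ends(top) pred [[299.5, 149.7], [354.9, 149.9]] far/near silhouettes [[327.2, 121.7], [327.0, 172.7]]
fix knuckle outer ends top [[245.7, 150.4], [398.2, 150.5]] axis-level far/near [[268.0, 122.3], [269.2, 172.6], [376.4, 122.3], [375.2, 172.7]] plate corners [[206.5, 80.5], [560.1, 97.3]]
row138 u255:310 [243, 242, 243, 243, 243, 242, 242, 242, 241, 241, 240, 240, 240, 240, 240, 240, 240, 239, 239, 239, 238, 237, 236, 235, 235, 233, 229, 215, 181, 140, 124, 126, 124, 122, 122, 122, 122, 123, 124, 131, 145, 159, 166, 188, 224, 243, 244, 244, 244, 244, 244, 244, 244, 244, 243]
row138 u342:400 [239, 239, 238, 238, 238, 238, 238, 237, 234, 210, 164, 131, 122, 121, 121, 124, 133, 155, 182, 211, 236, 245, 244, 244, 244, 244, 244, 244, 243, 243, 243, 243, 242, 242, 241, 241, 240, 239, 239, 238, 238, 238, 238, 238, 238, 238, 237, 236, 236, 235, 233, 232, 230, 228, 216, 179, 125, 82]
col285 v108:165 [82, 82, 82, 83, 83, 83, 100, 154, 217, 243, 246, 247, 249, 250, 245, 222, 183, 153, 138, 133, 131, 130, 128, 127, 126, 124, 122, 121, 121, 122, 124, 127, 132, 135, 136, 137, 139, 141, 142, 143, 145, 147, 147, 146, 144, 144, 145, 145, 144, 145, 144, 142, 139, 137, 135, 135, 137]
col325 v108:185 [83, 83, 82, 83, 83, 86, 109, 167, 226, 246, 246, 247, 248, 247, 228, 186, 164, 175, 192, 203, 210, 215, 219, 222, 225, 228, 232, 236, 239, 240, 242, 242, 242, 242, 243, 244, 245, 247, 248, 248, 248, 248, 249, 249, 248, 248, 248, 248, 248, 247, 246, 245, 243, 241, 239, 236, 234, 231, 228, 225, 221, 217, 211, 204, 200, 213, 238, 251, 251, 252, 251, 251, 252, 253, 254, 253, 253]
```

On the left, the gap from fixed knuckle to lid is 283→298 px, and on the right 352→360 px. The lid is therefore ≈1.3 mm too far to tool +y, and the pose model agrees (−2.0). I'll trim y −1.5, z +0.5.

Request:
{"op": "arm_command", "data": {
  "rows": "1 0.1 -1.5 0.5 0 0 0.1; 1 0 0 0 0 0 0; 1 0 0 0 0 0 0; 1 0 0 0 0 0 0"
}}

```text
time_s: 16.12
position: [0.4991, -0.0277, 0.0773]
tool_rot: [[0.965, 0.262, 0.0], [0.262, -0.965, 0.001], [0.0, -0.001, -1.0]]
ft_force: [0.8, -0.1, -2.4]
grip_width: 0.0103
```

```bash
python3 - <<'E'
from h import *
import pickle
m=eyes.camera_model("wrist");im=eyes.get_image("wrist")[:,:,::-1];cv2.imwrite("pics/w10.png",im)
s=eyes.get_image("scene")[:,:,::-1];cv2.imwrite("pics/s10.png",s);t=eyes.get_image("top")[:,:,::-1];cv2.imwrite("pics/top10.png",t)
go([.4991,-.0273,.0774],15.15)
g=cv2.GaussianBlur(cv2.cvtColor(im,cv2.COLOR_BGR2GRAY),(3,3),0).astype(int)
print("L",g[145,270:305].tolist());print("R",g[145,346:376].tolist())
for u in(262,272,325,372,385):print(u,"v116:130",g[116:130,u].tolist(),"v164:182",g[164:182,u].tolist())
a=cv2.resize(im[95:255,225:425],(500,400),interpolation=2);b=cv2.resize(s[180:270,235:360],(500,360),interpolation=2)
c=np.zeros((600,800,3),np.uint8);c[:300,:400]=cv2.resize(a,(400,300));c[:300,400:]=cv2.resize(t[185:325,295:465],(400,300),interpolation=2);c[300:,:430]=cv2.resize(s[180:270,235:360],(430,300),interpolation=2);c[300:,430:]=cv2.resize(s,(370,300))
cv2.imwrite("pics/final.png",c)
E
```

```text
t 16.2667 pos [ 0.4991 -0.0278  0.0773] F [ 0.6  0.1 -2.2] w 10.6
shift [ 0.1 -0.5 -0.1] turn [-0.04 -0.01  0.04] shift after turn [ 0.1 -0.5 -0.1]
L [246, 245, 245, 245, 244, 243, 243, 244, 244, 245, 245, 246, 246, 246, 246, 242, 218, 170, 140, 143, 146, 136, 126, 123, 124, 123, 124, 131, 165, 216, 243, 246, 246, 246, 246]
R [245, 245, 245, 244, 241, 221, 184, 161, 150, 136, 126, 122, 122, 122, 133, 168, 216, 233, 219, 217, 235, 246, 247, 246, 246, 246, 245, 245, 245, 245]
262 v116:130 [168, 228, 246, 247, 248, 249, 246, 222, 184, 173, 190, 207, 216, 220] v164:182 [231, 227, 223, 218, 211, 203, 195, 186, 170, 140, 107, 89, 83, 80, 79, 79, 79, 78]
272 v116:130 [198, 238, 246, 247, 248, 249, 242, 212, 174, 169, 186, 199, 207, 213] v164:182 [233, 229, 226, 221, 216, 209, 202, 193, 174, 139, 104, 85, 81, 81, 82, 82, 82, 81]
325 v116:130 [226, 246, 246, 247, 229, 194, 169, 156, 158, 175, 192, 203, 210, 215] v164:182 [234, 231, 228, 225, 221, 216, 210, 204, 204, 220, 244, 254, 254, 254, 255, 254, 254, 254]
372 v116:130 [189, 237, 244, 238, 210, 175, 159, 154, 158, 175, 195, 210, 218, 222] v164:182 [231, 228, 223, 217, 210, 203, 195, 188, 175, 148, 111, 88, 82, 82, 82, 82, 82, 81]
385 v116:130 [144, 216, 242, 218, 177, 157, 157, 153, 147, 157, 176, 193, 203, 210] v164:182 [233, 230, 227, 223, 219, 213, 206, 198, 186, 159, 118, 84, 72, 72, 73, 73, 74, 74]
```

View pics/final.png

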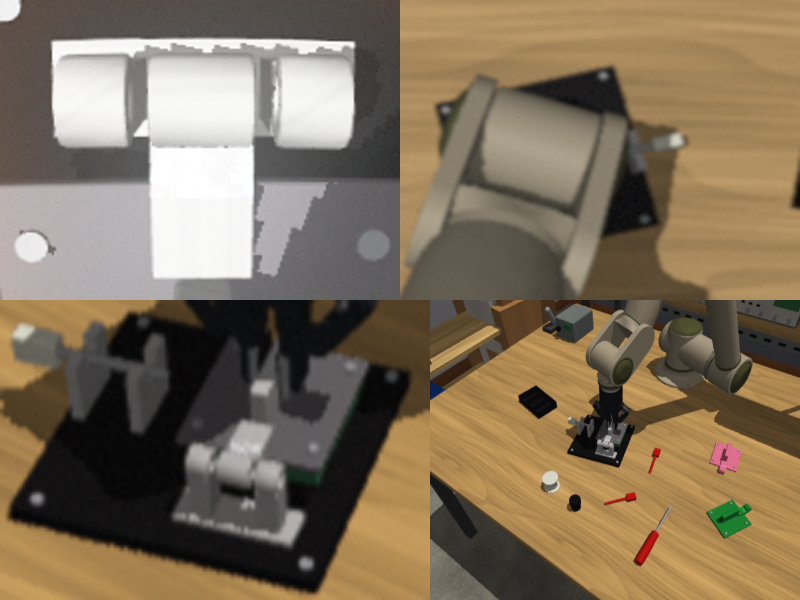

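The last view shows the lid knuckle coaxial with the two fixed ones. The side gaps are 11 and about 10 px, and the far edges are all at v≈124. The lid is level, the pin lies in both notches, and the bystanders have not moved. The wrist force is only the lid's weight, about 2.3 N. I'll hand in now.

```bash
python3 -c "
from rig import env
print(env.close_job())"
```

```text
the job is handed in; nothing more can be done
None
```

The job is handed in at about 16.3 s. The pin is parked in the notches, and the gripper is holding the lid with its knuckle lined up between the two fixed ones.

- **Pin:** I drew it 80 mm out towards −y, with forces staying below about 2 N. I laid it across both notches, grip to −y, and released it at about 4 N of contact. The wrist view after release and the last scene view both show it there.
- **Lid:** I gripped it by the rib at 80 N and lowered it between the fixed knuckles.
    - **Position:** The side gaps were 11 px and about 10 px, so the knuckle is centred to roughly 0.3 mm. Its edges are in line with the fixed knuckles to within about 1 px.
    - **Height:** The TCP stands at 77.3 mm against a target of 77.4 mm.
    - **Load:** The force is about −2.3 N, which is only the lid's weight, so it is not leaning on the fixture.
- **Disagreement:** The fixture pose model still asked for a 0.5 mm sideways shift. I trusted the direct gap measurement instead, which is well inside the 4 mm play.
- **Camera bias:** The wrist camera showed the lid about 3–4 % smaller than predicted, equally before and after the lift. I took this as a calibration bias, not a slip.
- **Bystanders:** The other objects and the look-alikes show no movement in the last scene view. I checked this by eye only.

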